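# Prove the long-armed limit switch of the sample shuttle

## Robot

A 7-joint arm with a two-finger parallel gripper is mounted at the origin on a cart in front of the work surface, level with it; the furniture and walls round the work are solid. World frame = base frame: x ahead of the robot, y to its left, z up, the work surface at z = 0. Lengths are in mm, angles in rad, forces in N, time in s.
With the tool pointing down it reaches from about 400 to 875 mm from the base axis. Payload 6.5 kg.
Tool frame: the origin (TCP) lies midway between the tips of the shut fingers; the grasp point (between the pads) lies 19 mm behind it; z points along the fingers, x is the direction in which the jaws open and shut, and the axes are right-handed (so a half turn about z gives the same grasp; the last joint's range is limited). The gripper opens to 85 mm and grips with 20 to 120 N. Pads are 22 mm wide; open, the fingers measure 114 mm over their backs; the gripper's body (76 mm by 85 mm) begins 54 mm behind the grasp point. The pads swing forward as they close: fully open they stand 13 mm farther back than shut.
Start: joints at [-1.187, 0.536, -0.004, 1.538, 0.003, 1.067, -0.071], TCP at [282.605, 585.341, 231.29] pointing down, gripper open.
Joint ranges: [-2.7, 2.7], [-0.37, 2.16], [-1.27, 1.26], [0.24, 2.4], [-1.31, 4.45], [0.19, 1.91], [-2.76, 2.76]. Speed limits (rad/s): [2.39, 2.39, 3.14, 3.14, 3.14, 3.14, 3.14].

## Interface

Orientations are given as a unit quaternion [x, y, z, w].
In Python, from bench import env gives the robot as it stands.
- The arm moves only by the tool jog_arm, never from a script. Its argument "moves" is a list of rows, each a list of 2 entries, a list of its own where there are three numbers: the shift along the tool's x, y, z in cm, then the turn about the tool's z in rad. In form: [[[x, y, z], twist], ...]. A call has 1 to 12 rows; each row is the pose to reach, as a shift and turn from the pose measured when the call began, along the tool's axes at that moment; what a row does not reach only later rows make up. A row lasts 1/12 s, in which the tool goes at most 41.7 mm and 7.16 degrees, less where a joint would pass 70% of its speed; a pose out of reach is approached as far as the arm can. A call with a gripper value outside its range is refused whole. "fingers" is the opening, from 0 (shut) to 1 (fully open), set as the call begins (left out, the last holds). The fingers move at their own pace and stop on an object; "squeeze" is the grip in N (left out, the last holds). Time passes only in rows, so rows that repeat a pose let the fingers close. It gives the time, the measured TCP pose, the force and the opening at its end, in the units of the state.
- env.state(): the state, without advancing time (a new reading comes with each control period).
- env.grab_frame(name): name is "scene" or "top" or "wrist"; returns (picture, depth): 420x560x3 uint8, red, green, blue; 420x560 float32, mm along the optical axis (not along the pixel's ray), 0 where there is no reading.
- env.camera_info(name): a dict with "fx", "fy", "cx", "cy" (pixels), "dist" ([k1, k2, p1, p2, k3] as OpenCV has them; the pictures are not rectified), "eye" and "orientation" of the camera in the world; the wrist camera has in their place "tool_from_camera" (4x4, takes a point from camera to tool coordinates, whose origin is the TCP and whose axes are the tool frame's). Camera axes: x right, y up, looking along -z (the intrinsics and any distortion apply to the point x, -y, -z); pixel columns grow to the right and rows downward; lengths in mm; the calibration is good to about 2 mm. A picture is of the moment at which its call begins: read the wrist's pose just before it. camera_info takes no time and is no camera call.
- env.sign_off(): hands the job in, once; it reports no verdict.
The state is a dict: "time": time; "joint_pos": joint angles; "qvel": joint speeds; "tau": joint torques, N m; "tool_pos": TCP position; "ee_rot": TCP orientation; "ft_force": force on the tool from outside, world axes, zero at the start; "torque": the same for the moment, N m; "opening": opening from 0.0 (shut) to 1.0 (fully open).
Only numpy, scipy, OpenCV 4.12 (cv2) and the standard library are available. Lean on these libraries where they do the work, as an engineer would, in place of code of your own. Each camera call takes 0.05 s, during which the arm holds its last target. There are 200 camera calls.

## Task

Two roller-lever limit switches stand at the ends of the small sample shuttle. Test the one with the longer arm: push its arm over sideways, along the shuttle's rail (either way will do), until it clicks at about 30 degrees, hold it there for a moment, then let go so that it springs back upright. Do not push over the arm of the short-armed switch.

Things in the scene. Friction and masses are not known exactly. Their poses are not given: they have to be found in the camera images.
- long_arm (a joint): Arm of the switch to test: upright flat steel bar on the robot's side of a grey switch box, 66 mm from level shaft (98 mm above the worktop) to roller centre, 11 mm wide. 0: upright; positive: roller swung to the robot's left, negative: right. A spring returns it to 0. It clicks at 0.5 rad either way, stops at 1.0 rad; takes about 3 N at the roller at the click, 5 N at the stop
- long_roller (a point): Centre of the long arm's black roller (22 mm diameter, 11 mm wide); moves with it. Upright it is 164 mm above the worktop; the dark head of the box ends at 112 mm. Its x axis is level, along the shaft, away from the robot, square to the rail; the arm swings square to x. Free air on both sides of the roller along the rail
- short_arm (a joint): Arm of the other switch, at the other end of the shuttle, the same box and plane: 36 mm from shaft to roller centre. Values, spring and click as for the long arm. To be left alone
- short_roller (a point): Centre of the short arm's roller (18 mm diameter), upright 134 mm above the worktop; axes as for the long roller. The line between the two rollers runs along the rail
- shuttle: Fixed aluminium base plate 380 x 100 x 10 mm; origin: middle of its underside, on the worktop; y along the rail to the left, x away from the robot. The switches stand on it about 140 mm left and right of the middle (either way round), rollers 25 mm nearer the robot than its middle line. At the middle a fixed carriage 80 mm wide, 60 mm high, with a dish, and a steel cam 30 mm wide, 141 mm high

How it is judged (in metres and radians):
On the way:
1. the long arm is pushed over to its click (0.5 rad either way) and held for 0.1 s ((value of joint long_arm above 0.5 rad or value of joint long_arm below -0.5 rad)), for 0.1 s.
At the end, for the whole second after the job is handed in: After the click, the long arm is released and has sprung back upright, and the short arm is upright too (each within 0.12 rad) (value of joint long_arm between -0.12 and 0.12 rad and value of joint short_arm between -0.12 and 0.12 rad); the robot touches nothing.
It fails at once if the short arm is pushed over by more than 0.25 rad (value of joint short_arm above 0.25 rad or value of joint short_arm below -0.25 rad).
It also fails if it takes over 32 s, if anything falls off the work surface, if the arm or the gripper's body presses on something with over 40 N, if the wrist force passes 120 N, or if a joint passes its speed limit or range.

## Working session

There is one attempt and no reset: what is moved stays moved. The work goes in short steps, Python scripts to look and compute and a tool call to move; the robot and the scene stay as the last step left them, time stands still between calls to the robot, and variables do not carry over. Pictures are saved under pics/ and viewed, about 8 in all and at most 12, crops included, and the job is handed in when it is done.

Besides the shell and the picture viewer there is one more tool, called after "Emit:" as name(argument=value, ...), one argument or row to a line, values as JSON. jog_arm: Moves the arm, as the interface text tells. Its arguments: {"type":"object","properties":{"moves":{"type":"array"},"fingers":{"type":"number"},"squeeze":{"type":"number"}},"required":["moves"]}

```bash
mkdir -p pics; cat > h.py <<'E'
import numpy as np, cv2
from scipy.spatial.transform import Rotation as R
from bench import env
def pts(d,c,T=None):
    K=np.array([[c['fx'],0,c['cx']],[0,c['fy'],c['cy']],[0,0,1]])
    h,w=d.shape; v,u=np.mgrid[:h,:w].astype(np.float64)
    n=cv2.undistortPoints(np.stack([u.ravel(),v.ravel()],1)[:,None],K,np.array(c['dist'],float))[:,0].reshape(h,w,2)
    P=np.stack([n[...,0]*d,-n[...,1]*d,-d],-1)
    if T is not None: return P@T[:3,:3].T+T[:3,3]
    return P@R.from_quat(c['orientation']).as_matrix().T+np.array(c['eye'])
E
python3 - <<'E'
from h import *
s=env.state();print(s)
for n in('scene','top'):
    im,d=env.grab_frame(n);c=env.camera_info(n);print(n,c)
    cv2.imwrite(f'pics/{n}0.png',im[...,::-1]);np.savez(f'{n}0.npz',P=pts(d,c),d=d)
E
```

```text
{'time': 0.0, 'joint_pos': array([-1.18721794,  0.53717897, -0.00444095,  1.53890236,  0.00261657,
        1.06734089, -0.0712138 ]), 'qvel': array([ 2.47309992e-04, -1.45425587e-05, -3.25008053e-04,  7.23115496e-04,
       -8.37401473e-04, -9.40164276e-05,  1.25666814e-04]), 'tau': array([ 4.52878021e-05, -5.83415759e+01,  1.04862090e+00, -2.59106505e+01,
        1.23290654e-02,  9.60096717e-03,  2.02267080e-05]), 'tool_pos': array([282.33074725, 584.74438275, 230.39340846]), 'ee_rot': array([ 8.46966158e-01,  5.31646024e-01, -7.30845996e-04,  5.45440919e-04]), 'ft_force': array([-1.25185057, -0.50696773,  0.17673484]), 'torque': array([ 0.07842741, -0.05616314,  0.05590618]), 'opening': 0.9985936926483168}
scene {'fx': 447.43282312207805, 'fy': 447.43282312207805, 'cx': 280.53915963879456, 'cy': 203.70488706448936, 'dist': array([-0.08292219,  0.        ,  0.        ,  0.        ,  0.        ]), 'eye': array([-88.70512532, 535.35832302, 644.2208035 ]), 'orientation': array([-0.2045273 ,  0.39906547,  0.79100909, -0.41619701])}
top {'fx': 542.9942279604968, 'fy': 542.9942279604968, 'cx': 274.74559977211453, 'cy': 207.39564359379239, 'dist': array([0.06718041, 0.        , 0.        , 0.        , 0.        ]), 'eye': array([325.60639414, 169.9774609 , 975.54164167]), 'orientation': array([ 0.04648392, -0.0733541 , -0.69760943,  0.71119583])}
```

View pics/scene0.png

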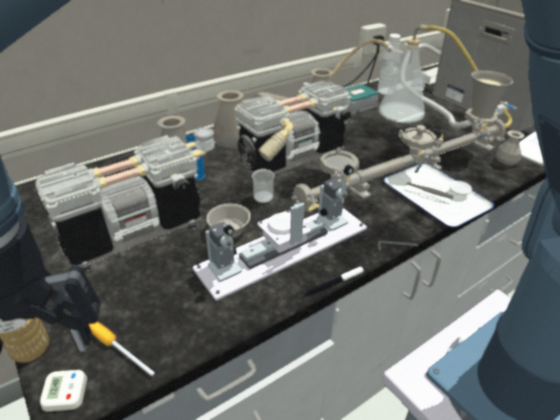

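View pics/top0.png

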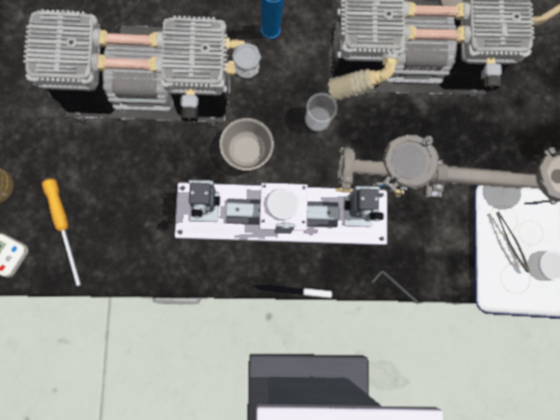

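The top view shows the base plate at columns 177–387, rows 183–243, with switches near (203,197) and (365,203). In the scene view they are near (222,250) and (335,200). I'll measure roller heights next.

```bash
python3 - <<'E'
from h import *
im=cv2.imread('pics/top0.png');P=np.load('top0.npz')['P']
g=im.min(2)
m=((g>170)).astype(np.uint8);m[:170]=0;m[260:]=0;m[:,:165]=0;m[:,400:]=0
m=cv2.morphologyEx(m,3,np.ones((11,11)))
r=cv2.minAreaRect(cv2.findNonZero(m));b=cv2.boxPoints(r);print(b)
Q=P[m>0];Q=Q[abs(Q[:,2]-10)<12];print(np.median(Q,0))
for nm,x0,x1,y0,y1 in(('top',170,240,170,250),('top',330,400,170,250),('scene',195,250,210,285),('scene',310,360,165,235)):
    S=np.load(nm+'0.npz')['P'][y0:y1,x0:x1].reshape(-1,3)
    for lo,hi in((118,132),(132,145),(145,160),(160,180)):
        q=S[(S[:,2]>lo)&(S[:,2]<hi)]
        print(nm,x0,lo,len(q),q.mean(0).round() if len(q) else '',q.min(0).round() if len(q) else '',q.max(0).round() if len(q) else '')
for e in b:
    u,v=e.astype(int);print(e,P[min(v,419),u].round())
a=cv2.imread('pics/scene0.png')
c=np.hstack([cv2.resize(a[205:285,190:270],(400,400),interpolation=2),cv2.resize(a[160:240,300:380],(400,400),interpolation=2)])
cv2.imwrite('pics/c1.png',c)
E
```

```text
[[174.8391  236.95581]
 [176.68993 179.95096]
 [387.79205 186.80493]
 [385.94122 243.80978]]
[456.90761458 124.12423764  10.18967855]
top 170 118 8 [464. 258. 128.] [452. 256. 118.] [469. 265. 132.]
top 170 132 101 [459. 261. 139.] [451. 252. 133.] [468. 269. 145.]
top 170 145 2 [458. 261. 146.] [455. 259. 146.] [461. 262. 146.]
top 170 160 0   
top 330 118 6 [463.  -9. 126.] [462. -11. 121.] [465.  -8. 132.]
top 330 132 2 [464.  -9. 136.] [463.  -9. 132.] [465.  -9. 140.]
top 330 145 11 [458. -13. 157.] [448. -23. 147.] [467.  -9. 160.]
top 330 160 141 [455. -13. 171.] [448. -24. 160.] [466.  -3. 178.]
scene 195 118 19 [458. 264. 127.] [453. 255. 118.] [470. 270. 132.]
scene 195 132 77 [458. 263. 138.] [452. 254. 132.] [467. 271. 143.]
scene 195 145 0   
scene 195 160 0   
scene 310 118 24 [464. -13. 126.] [461. -19. 118.] [468.  -8. 131.]
scene 310 132 27 [465. -13. 138.] [463. -20. 132.] [469.  -9. 145.]
scene 310 145 24 [457. -12. 155.] [450. -23. 146.] [467.  -4. 160.]
scene 310 160 75 [455. -11. 168.] [449. -24. 160.] [462.  -3. 175.]
[174.8391  236.95581] [437. 313.   2.]
[176.68993 179.95096] [542. 315.  -0.]
[387.79205 186.80493] [523. -56.  68.]
[385.94122 243.80978] [431. -65.   9.]
```

View pics/c1.png

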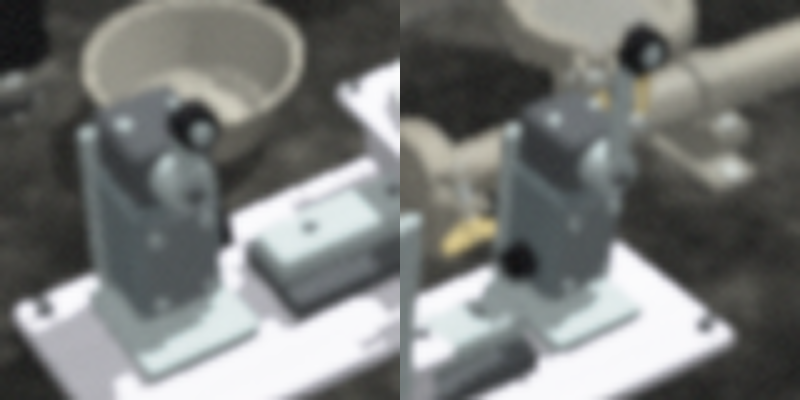

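The right-hand switch is the long one, with its roller at about (457, -13, 164). The short one is on the left, at about (459, 262). I'll shut the fingers and travel high towards the gap left of the long roller.

Emit:
jog_arm(
  moves=[
    [[-1.5,1.4,0],0],
    [[-4,3.8,0],-0.05],
    [[-6.5,6.2,0],-0.1],
    [[-9,8.6,0],-0.15],
    [[-11.5,11,0],-0.2],
    [[-14,13.4,0],-0.25],
    [[-16.5,15.8,0],-0.3],
    [[-19,18.2,0],-0.35],
    [[-21.5,20.6,0],-0.4],
    [[-24,23,0],-0.449],
    [[-26,24.9,0],-0.449],
    [[-27.3,26.1,0],-0.449],
  ],
  fingers=0,
)

```text
time: 1.1
tool_pos: [399.4, 221.9, 230.7]
ee_rot: [0.709, 0.706, -0.001, 0.001]
ft_force: [0.3, 0.3, 0.1]
opening: -0.001
```

Emit:
jog_arm(
  moves=[
    [[-2,0.7,0],0],
    [[-5,1.7,0],0],
    [[-8,2.7,0],0],
    [[-11,3.7,0],0],
    [[-14,4.7,0],0],
    [[-16.5,5.5,0],0],
    [[-17.7,5.8,0],0],
    [[-17.7,5.8,0],0],
    [[-17.7,5.8,0],0],
  ],
)

```text
time: 1.85
tool_pos: [456.4, 44.6, 231.0]
ee_rot: [0.709, 0.705, -0.001, 0.0]
ft_force: [-0.3, 0.5, -0.5]
opening: -0.001
```

```bash
python3 - <<'E'
from h import *
s=env.state();print(s['tool_pos'],s['joint_pos'].round(2))
im,d=env.grab_frame('wrist');c=env.camera_info('wrist')
T=np.eye(4);T[:3,:3]=R.from_quat(s['ee_rot']).as_matrix();T[:3,3]=s['tool_pos']
P=pts(d,c,T@np.array(c['tool_from_camera']))
cv2.imwrite('pics/w1.png',im[...,::-1])
m=(P[...,2]>145)&(P[...,2]<185)&(d>0)&(P[...,1]<10)
q=P[m];print(len(q),q.mean(0) if len(q) else'',q.min(0) if len(q) else'',q.max(0) if len(q) else '')
im,d=env.grab_frame('scene');cv2.imwrite('pics/s1.png',im[100:310,150:430,::-1])
E
```

```text
[456.4018116   44.56764441 230.98176385] [-0.34  0.21  0.16  2.03 -0.04  0.91  1.41]
718 [455.16552688 -12.53302678 171.12940151] [448.80881919 -24.32341769 156.51259908] [467.14633078  -3.29245817 177.16350739]
```

View pics/w1.png

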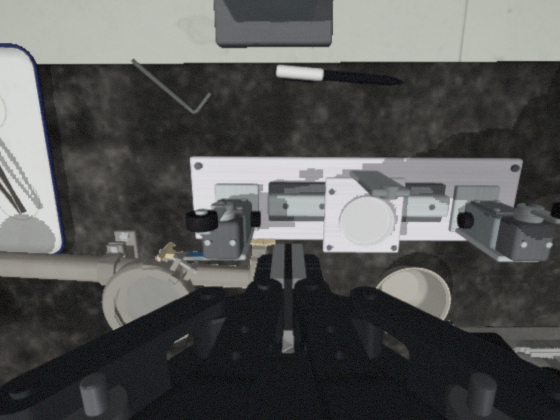

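View pics/s1.png

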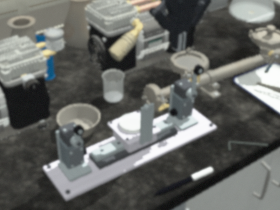

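The wrist view agrees with the first fix: the roller at (203,220) works out to (455,-13,~165), and there is free space between it and the cam. I'll go down beside it.

Emit:
jog_arm(
  moves=[
    [[0,0,1.5],0],
    [[0,0,4],0],
    [[0,0,6.5],0],
    [[0,0,8.5],0],
    [[0,0,9.1],0],
    [[0,0,9.1],0],
  ],
)

```text
time: 2.45
tool_pos: [454.7, 46.8, 138.8]
ee_rot: [0.707, 0.707, -0.003, -0.001]
ft_force: [0.1, -0.1, 0.3]
opening: 0.004
```

Emit:
jog_arm(
  moves=[
    [[-1,0,0],0],
    [[-2,0,0],0],
    [[-3,0,0],0],
    [[-3.8,0,0],0],
    [[-4.6,0,0],0],
    [[-5.4,0,0],0],
    [[-5.8,0,0],0],
    [[-5.8,0,0],0],
  ],
)

```text
time: 3.12
tool_pos: [454.8, -12.2, 139.1]
ee_rot: [0.708, 0.706, -0.003, -0.001]
ft_force: [0.3, 1.2, 1.4]
opening: 0.0
```

```bash
python3 - <<'E'
from h import *
im,d=env.grab_frame('scene');cv2.imwrite('pics/s2.png',cv2.resize(im[140:250,270:400,::-1],None,fx=5,fy=5,interpolation=2));print(env.state()['ft_force'])
E
```

```text
[-0.44833634  1.81662445  1.11510853]
```

View pics/s2.png

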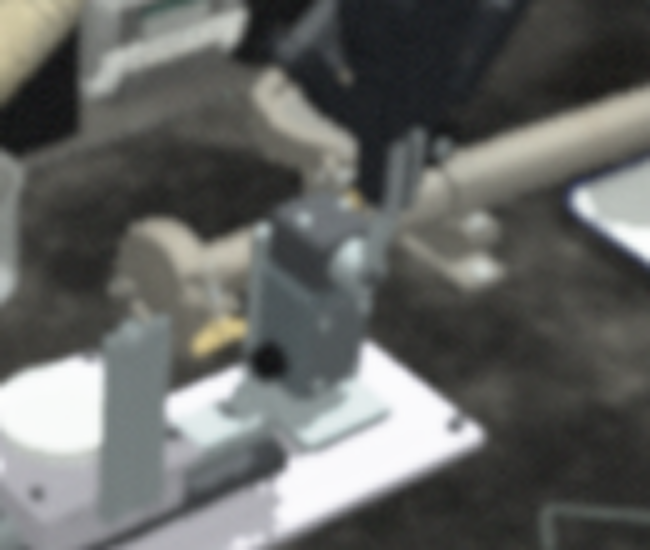

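The finger is at the roller, around (440,145) in the crop, and the arm has tilted part way. I'll push about 2.2 cm further and hold.

Emit:
jog_arm(
  moves=[
    [[-0.6,0,0],0],
    [[-1.2,0,0],0],
    [[-1.8,0,0],0],
    [[-2.2,0,0],0],
    [[-2.2,0,0],0],
    [[-2.2,0,0],0],
    [[-2.2,0,0],0],
    [[-2.2,0,0],0],
  ],
)

```text
time: 3.83
tool_pos: [454.4, -33.3, 139.0]
ee_rot: [0.707, 0.707, -0.003, -0.001]
ft_force: [-0.9, 4.1, -0.8]
opening: -0.0
```

```bash
python3 - <<'E'
from h import *
im,d=env.grab_frame('scene');s=env.state();print(s['tool_pos'],s['ft_force'])
cv2.imwrite('pics/s3.png',cv2.resize(im[140:250,270:400,::-1],None,fx=5,fy=5,interpolation=2))
P=pts(d,env.camera_info('scene'));g=im.max(2)
m=(P[...,0]>440)&(P[...,0]<468)&(P[...,1]<-30)&(P[...,1]>-80)&(P[...,2]>115)&(P[...,2]<170)
for y,x in np.argwhere(m)[::3]: print((x-270)*5,(y-140)*5,g[y,x],P[y,x].round())
E
```

```text
[454.40503313 -33.28015398 138.97728357] [-1.26925496  4.56524401 -1.71740368]
465 120 63 [449. -46. 169.]
475 125 37 [456. -61. 158.]
465 130 56 [449. -47. 164.]
480 130 37 [452. -59. 159.]
450 135 90 [446. -36. 167.]
465 135 52 [455. -54. 156.]
480 135 34 [451. -58. 157.]
450 140 89 [445. -35. 166.]
465 140 49 [451. -50. 158.]
480 140 40 [453. -61. 153.]
440 145 107 [446. -30. 165.]
455 145 92 [443. -36. 164.]
470 145 66 [453. -55. 152.]
485 145 77 [453. -65. 149.]
450 150 96 [444. -35. 161.]
465 150 75 [452. -52. 152.]
480 150 95 [450. -59. 150.]
440 155 105 [446. -31. 160.]
455 155 92 [444. -38. 158.]
470 155 109 [451. -55. 148.]
485 155 123 [451. -63. 145.]
455 160 90 [445. -39. 155.]
470 160 103 [452. -55. 145.]
485 160 136 [450. -63. 144.]
450 165 96 [445. -37. 153.]
465 165 66 [454. -55. 142.]
480 165 120 [453. -63. 140.]
450 170 105 [445. -37. 151.]
465 170 67 [452. -53. 141.]
440 175 96 [445. -32. 150.]
460 175 96 [451. -50. 140.]
445 180 95 [446. -35. 146.]
445 185 94 [444. -35. 145.]
440 190 96 [445. -33. 143.]
405 195 136 [466. -34. 128.]
405 200 143 [464. -33. 127.]
420 200 116 [463. -41. 125.]
410 205 130 [463. -36. 124.]
405 210 133 [464. -34. 121.]
400 215 135 [463. -30. 121.]
400 220 129 [464. -31. 118.]
```

View pics/s3.png

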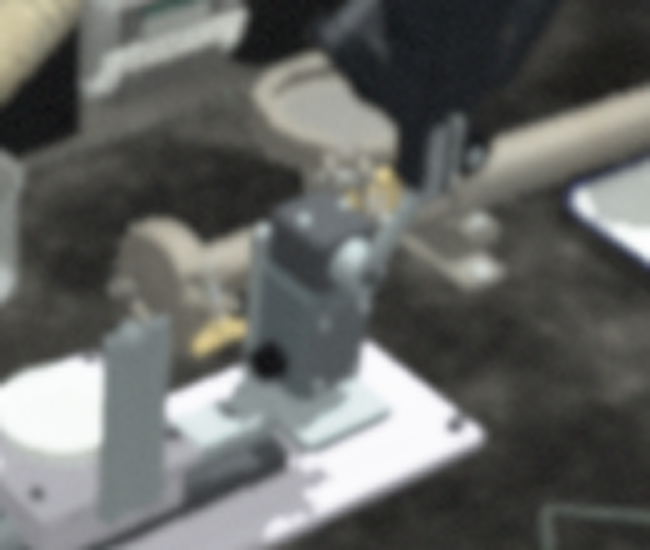

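The roller is now at about y=-57, z=149, which is roughly 0.7 rad. The force of about 4.3 N is above the 3 N click, and it has been held for more than 0.3 s. Now I'll release and retreat.

Emit:
jog_arm(
  moves=[
    [[0.8,0,0],0],
    [[1.6,0,0],0],
    [[2.4,0,0],0],
    [[3.2,0,0],0],
    [[4,0,0],0],
    [[4.8,0,0],0],
    [[5.8,0,0],0],
    [[6.8,0,0],0],
    [[7.6,0,0],0],
    [[7.6,0,0],0],
  ],
)

```text
time: 4.72
tool_pos: [454.5, 44.9, 138.8]
ee_rot: [0.706, 0.708, -0.002, -0.001]
ft_force: [0.5, 0.3, -0.6]
opening: 0.002
```

Emit:
jog_arm(
  moves=[
    [[0,0,-1.5],0],
    [[0,0,-4],0],
    [[0,0,-6.5],0],
    [[0,0,-8.5],0],
    [[0,0,-9.5],0],
    [[0,0,-9.5],0],
    [[0,0,-9.5],0],
    [[0,0,-9.5],0],
  ],
)

```text
time: 5.38
tool_pos: [454.1, 44.9, 232.5]
ee_rot: [0.706, 0.708, -0.003, -0.002]
ft_force: [-0.4, 0.2, 0.2]
opening: -0.002
```

```bash
python3 - <<'E'
from h import *
s=env.state();print(s['time'],s['tool_pos'],s['ft_force'],abs(s['qvel']).max())
im,d=env.grab_frame('wrist');c=env.camera_info('wrist')
T=np.eye(4);T[:3,:3]=R.from_quat(s['ee_rot']).as_matrix();T[:3,3]=s['tool_pos']
P=pts(d,c,T@np.array(c['tool_from_camera']))
m=(P[...,2]>145)&(P[...,2]<185)&(d>0)&(P[...,1]<10);q=P[m];print(len(q),q.mean(0),q.min(0),q.max(0))
im,d=env.grab_frame('scene');P=pts(d,env.camera_info('scene'))
S=P[210:285,195:250].reshape(-1,3);q=S[(S[:,2]>132)&(S[:,2]<160)];print(len(q),q.mean(0),q.min(0),q.max(0))
S=P[165:235,310:360].reshape(-1,3);q=S[(S[:,2]>160)&(S[:,2]<180)];print(len(q),q.mean(0))
cv2.imwrite('pics/s4.png',im[100:310,150:430,::-1])
E
```

```text
5.3833 [454.13475258  44.87153963 232.52895272] [-0.37713829  0.23643551  0.15652185] 0.00813398139667443
710 [455.30263083 -13.55456365 171.09137172] [448.80979711 -25.57906801 157.50951785] [467.36237332  -4.13587552 177.13315057]
74 [458.29628588 263.29851168 138.12031894] [452.93620777 253.1127614  132.36328182] [466.45922109 270.85469222 143.24655591]
76 [454.34824348 -11.93694003 167.67711156]
```

View pics/s4.png

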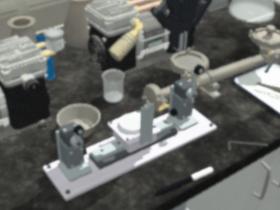

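The picture shows both rollers upright, at (197,70) and (79,130), and the gripper clear of everything. The measured roller positions match those from before the push.

```bash
python3 -c "
from bench import env
print(env.sign_off())"
```

```text
the job is handed in; nothing more can be done
None
```

I tested the long-armed switch, which is the right-hand one with its roller at about (455, -13, 164) mm, and handed the job in at about 5.5 s. With the fingers shut, I pushed its roller to the right along the rail, held it, then backed off and rose clear.

- **Click:** while held, the roller stood at about y -58, z 149 mm, which is roughly 0.7 rad. The side force was about 4.1–4.6 N, above the 3 N click force, and it was held for over 0.3 s. The joint angle is not reported, so 0.7 rad is estimated from the scene camera's depth picture.
- **After release:** the long roller is back within about 1 mm of where it started. The short roller is unchanged within about 1 mm and was never touched.
- **Robot:** the fingertips are 232 mm above the worktop and clear of everything, with contact force near zero.

No check failed or disagreed.

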